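Find the heavy side of a drum by feel and hold it down

TASK

The little drum on the hand-cranked stand is out of balance: a weight sealed inside makes one side heavy, and nothing outside shows which. Take the crank handle and turn the drum slowly through at least one full turn in either direction, feeling where it gets harder and where it gets easier, then bring the heavy side straight down and keep it there: you finish still gripping the handle, with the drum at rest, because I shall mark the lowest point while you hold it. Leave the other things on the table where they are.

Things in the scene. Friction and masses are not known exactly. Their poses are not given: they have to be found in the camera images.
- drum_stand: Fixed wooden stand: base 122 x 130 x 14 mm, two posts up to 125 mm high carrying a level axle 105 mm above the table. Origin at table level straight below the axle; base from 21 mm in front (-x) to 101 mm behind it, posts at x 0 to 14 and 72 to 86 mm. Its own x axis runs along the axle from the crank towards the drum, its +y to the left as seen from the crank.
- axle_end (a point): Point on the axle's line, 70 mm in front of the stand's origin (stand's -x), 105 mm above the table: centre of the upright circle of 35 mm radius in which the middle of the crank handle travels.
- drum_middle (a point): Middle of the closed grey drum, 92 mm in diameter, 36 mm wide, on the axle between the posts. A weight is sealed in it at an unknown angle, different every time. It adds at most 0.08 to 0.15 N m, when level with the axle: resisting while it rises, helping while it sinks; nothing at top and bottom.
- handle: Dark wooden crank grip: a level round sleeve 48 mm long, 17 mm in diameter, spinning freely on its pin, parallel to the axle and 35 mm off it. Origin in its middle, 25 mm clear of the flat crank arm behind it; nothing in front of it. Its own x axis runs along its length.
- drum (a joint): Angle of drum and crank (rad), counted on over whole turns: 0 with the handle straight above the axle, growing clockwise as seen from the crank (handle at the stand's -y at pi/2). Starts within 0.85 of 0, no end stops. Constant bearing drag of 0.16 N m keeps the drum wherever it is left; moving it slowly takes 0 to 9 N at the handle.
- spool_12: Bystander, not to be moved: small spool stand 37 mm wide, 26 mm high. Origin at the centre of its underside.
- applicator: Bystander, not to be moved: thin white applicator stick 138 mm long. Origin at the centre of its underside.
- marker: Bystander, not to be moved: white pen 131 mm long, beside the stand. Origin at the centre of its underside.
- tweezers_1: Bystander, not to be moved: pale tweezers 123 mm long. Origin at the centre of its underside.
- tweezers_2: Bystander, not to be moved: dark tweezers 124 mm long. Origin at the centre of its underside.
- brush_1: Bystander, not to be moved: brush 164 mm long. Origin at the centre of its underside.
- screwdriver: Bystander, not to be moved: small screwdriver 128 mm long. Origin at the centre of its underside.
- pliers: Bystander, not to be moved: flat pliers 134 mm long. Origin at the centre of its underside.
- jar: Bystander, not to be moved: screw-lid jar 40 mm wide, 36 mm high. Origin at the centre of its underside.
- cup: Bystander, not to be moved: small mixing cup 41 mm wide, 28 mm high. Origin at the centre of its underside.
- spool_x: Bystander, not to be moved: small spool stand 37 mm wide, 26 mm high, beside the stand. Origin at the centre of its underside.
- tape: Bystander, not to be moved: roll of masking tape 84 mm wide, lying flat, 18 mm high. Origin at the centre of its underside.

How it is judged (in metres and radians):
On the way:
1. The drum has been turned through a full turn, either way, by its handle ((value of joint drum above 5.2 rad or value of joint drum below -5.2 rad) and contact force between the fingers and handle above 0.5 N), for 0.05 s.
At the end, for the whole second after the job is handed in: The weight inside the drum is within 0.3 rad (17 degrees) of straight below the axle, the drum is at rest (under 0.05 rad/s) and the fingers grip the crank handle (contact over 1 N) (height (world z) of slug_c0 below 0.0773 m and y of slug_c0 in the frame of drum_stand between -0.0086 and 0.0086 m and contact force between the fingers and handle above 1 N and velocity of joint drum between -0.05 and 0.05 rad/s); the arm keeps its last pose, push and grip.
It fails at once if A bystander is pushed more than 30 mm from its place (distance of any of spool_12, applicator, marker, tweezers_1, tweezers_2, brush_1, screwdriver, pliers, jar, cup, spool_x, tape from where it was at the start of the episode above 0.03 m).
It also fails if it takes over 64 s, if anything falls off the work surface, if the arm or the gripper's body presses on something with over 40 N, if the wrist force passes 120 N, or if a joint passes its speed limit or range.

ROBOT

A 7-joint arm with a two-finger parallel gripper is mounted at the origin on a cart in front of the work surface, level with it; the furniture and walls round the work are solid. World frame = base frame: x ahead of the robot, y to its left, z up, the work surface at z = 0. Lengths are in m, angles in degrees, forces in N, time in s.
With the tool pointing down it reaches from about 0.425 to 0.875 m from the base axis. Payload 4.7 kg.
Tool frame: the origin (TCP) lies midway between the tips of the shut fingers; the grasp point (between the pads) lies 19 mm behind it; z points along the fingers, y is the direction in which the jaws open and shut (so a half turn about z gives the same grasp; the last joint's range is limited). The gripper opens to 87 mm and grips with 3 to 60 N. Pads are 19 mm wide; open, the fingers measure 117 mm over their backs; the gripper's body (75 mm by 190 mm) begins 51 mm behind the grasp point.
Start: joints at [70.995, 18.392, -4.016, 83.108, 1.295, 78.541, -3.26], TCP at [0.22, -0.612, 0.223] pointing down, gripper open.
Joint ranges: [-163.93, 163.93], [-17.29, 119.83], [-79.2, 71.16], [3.27, 140.29], [-89.18, 269.18], [5.43, 117.66], [-154.24, 154.24]. Speed limits (degrees/s): [147.25, 147.25, 180, 180, 180, 180, 180].

INTERFACE

Orientations are given as [roll, pitch, yaw] about the fixed x, y, z axes, in that order (R = Rz(yaw) Ry(pitch) Rx(roll)).
In Python, from cell import env gives the robot as it stands. The module is installed in compiled form; this text tells all that it offers.
- The arm moves only by the tool servo_tool, never from a script. Its argument "plan" is a list of rows, each a list of 3 entries, a list of its own where there are three numbers: the opening, from 0 (shut) to 1 (fully open), then the shift along the tool's x, y, z in cm, then the turn, a rotation vector about the tool's x, y, z in degrees. A call has 1 to 20 rows; each row shifts and turns the pose as measured when the row begins, along the tool's axes as they then stand; what a row does not reach is not made up. A row lasts 1/12 s, in which the tool goes at most 41.7 mm and 7.16 degrees, less where a joint would pass 70% of its speed; a pose out of reach is approached as far as the arm can. A call is refused whole if a number of a shift passes 4.17 or a number of a turn 7.16, either way. A call with a gripper value outside its range is refused whole. The fingers move at their own pace and stop on an object; "force" is the grip in N (left out, the last holds). Time passes only in rows, so rows that do not move let the fingers close. It gives the time, the measured TCP pose, the force and the opening at its end, in the units of the state.
- env.get_obs(): the state, without advancing time (a new reading comes with each control period).
- env.read_camera(name): name is "side" or "top" or "wrist"; returns a dict with "image" (400x640x3 uint8, blue, green, red), "fx", "fy", "cx", "cy" (pixels), "k1" (the pictures are not rectified: a ray, as slopes to the right and down, at radius r is drawn at 1 + k1 r^2 times it, then the intrinsics apply), "rvec" (rotation vector, rad) and "tvec" (3), from world to camera coordinates, as OpenCV has them; the wrist camera has in their place "T_tool_cam" (4x4, takes a point from camera to tool coordinates, whose origin is the TCP and whose axes are the flange's). Camera axes: x right, y down, z forward; pixel columns grow to the right and rows downward; lengths in m; the calibration is good to about 2 mm. A picture is of the moment at which its call begins: read the wrist's pose just before it. There is no depth.
- env.sign_off(): hands the job in, once; it reports no verdict.
The state is a dict: "time_s": time; "qpos": joint angles; "joint_velocities": joint speeds; "effort": joint torques, N m; "tool_pos": TCP position; "tool_rot": TCP orientation; "force": force on the tool from outside, world axes, zero at the start; "wrist_torque": the same for the moment, N m; "grip_width": finger opening in m.
Only numpy, scipy, OpenCV 4.12 (cv2) and the standard library are available. Lean on these libraries where they do the work, as an engineer would, in place of code of your own. Each camera call takes 0.05 s, during which the arm holds its last target. There are 200 camera calls.

## Working session

There is one attempt and no reset: what is moved stays moved. The work goes in short steps, Python scripts to look and compute and a tool call to move; the robot and the scene stay as the last step left them, time stands still between calls to the robot, and variables do not carry over. Pictures are saved under pics/ and viewed, about 8 in all and at most 12, crops included, and the job is handed in when it is done.

Besides the shell and the picture viewer there is one more tool, called as name([rows], argument=value, ...), one row to a line, values as JSON. servo_tool: Moves the arm, as the interface text tells. Its arguments: {"type":"object","properties":{"plan":{"type":"array"},"force":{"type":"number"}},"required":["plan"]}

```bash
mkdir -p pics
cat > h.py <<'E'
import numpy as np, cv2
from cell import env
from scipy.spatial.transform import Rotation as R
def cam(name,save=None):
    o=env.get_obs(); d=env.read_camera(name)
    if save: cv2.imwrite('pics/'+save,d['image'])
    if 'rvec' in d:
        Rm=cv2.Rodrigues(np.array(d['rvec'],float))[0]; t=np.array(d['tvec'],float).ravel()
    else: pass
    return d,o
def extr(d):
    return cv2.Rodrigues(np.array(d['rvec'],float).ravel())[0], np.array(d['tvec'],float).ravel()
def ray(d,u,v):
    x,y=(u-d['cx'])/d['fx'],(v-d['cy'])/d['fy']; rd=np.hypot(x,y); r=rd
    for _ in range(30): r=rd/(1+d['k1']*r*r)
    s=r/rd if rd>0 else 1
    Rm,t=extr(d); return -Rm.T@t, Rm.T@np.array([x*s,y*s,1])
def onz(d,u,v,z):
    c,w=ray(d,u,v); return c+w*(z-c[2])/w[2]
def proj(d,P):
    Rm,t=extr(d); p=Rm@np.array(P)+t; x,y=p[:2]/p[2]; k=1+d['k1']*(x*x+y*y)
    return d['fx']*x*k+d['cx'], d['fy']*y*k+d['cy']
E
python3 - <<'E'
from h import *
for n in('side','top'):
    d,o=cam(n,n+'0.png'); print(n,{k:np.round(v,4).tolist() for k,v in d.items() if k!='image'}, ray(d,320,200))
print(o)
E
```

```text
side {'fx': 450.9377, 'fy': 450.9377, 'cx': 317.2937, 'cy': 194.2078, 'k1': 0.0152, 'rvec': [2.0279, 0.0515, -0.0505], 'tvec': [-0.5492, 0.06, 1.4766]} (array([ 0.63383864, -1.26318693,  0.69863897]), array([-0.05242496,  0.88999257, -0.45317309]))
top {'fx': 481.4532, 'fy': 481.4532, 'cx': 324.2035, 'cy': 190.4154, 'k1': -0.1453, 'rvec': [2.1906, -2.151, 0.075], 'tvec': [-0.0735, 0.5647, 1.5498]} (array([ 0.43345104, -0.08855525,  1.59072433]), array([ 0.06421386,  0.02450098, -0.99787218]))
{'time_s': 0.05, 'qpos': array([70.99513795, 18.43876549, -4.01553234, 83.17428708,  1.29570732,
       78.54073813, -3.25985312]), 'joint_velocities': array([ 0.02318334, -0.05507401,  0.07600847, -0.12993019,  0.0140075 ,
        0.00989374, -0.02722275]), 'effort': array([ 2.79472270e-04, -4.92992949e+01, -4.05745469e-01, -3.13707304e+01,
       -6.41397480e-02,  3.98683688e-02,  8.72862529e-05]), 'tool_pos': array([ 0.22007737, -0.61102601,  0.22147024]), 'tool_rot': array([-1.79891491e+02,  6.42376743e-03,  1.98148930e+01]), 'force': array([0.11623766, 0.45961967, 0.86581173]), 'wrist_torque': array([-0.01059835,  0.04641931,  0.01056078]), 'grip_width': 0.08675879395025748}
```

View pics/side0.png

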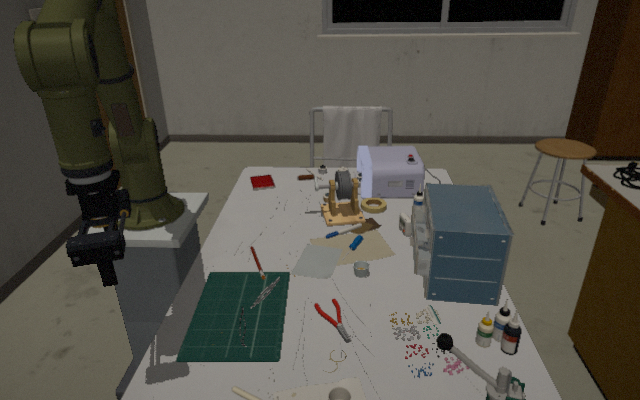

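View pics/top0.png

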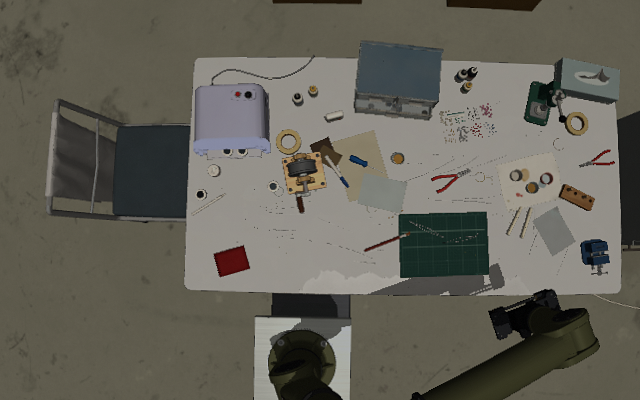

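Side view: the stand is at about (342,200) with the handle to its left, around (315,212). Top view: the stand is at about (303,173) and the handle at (300,204), pointing towards the robot. I'll enlarge both.

Run:
```python
import cv2
import numpy as np
a=cv2.imread('pics/side0.png')[155:240,290:405]; b=cv2.imread('pics/top0.png')[120:220,255:355]
a=cv2.resize(a,None,fx=5,fy=5,interpolation=2)[:, :400]; b=cv2.resize(b,None,fx=4,fy=4,interpolation=2)
c=np.zeros((425,800,3),np.uint8); c[:,:400]=a; c[:400,400:]=b
for i in range(0,400,50):
    cv2.putText(c,str(290+i//5),(i,8),0,.3,(0,255,255)); cv2.putText(c,str(255+i/4),(400+i,8),0,.3,(0,255,255))
    cv2.putText(c,str(155+i//5),(0,i+4),0,.3,(0,255,255)); cv2.putText(c,str(120+i/4),(400,i+4),0,.3,(0,255,255))
cv2.imwrite('pics/crop.png',c)
```

```text
(no output)
```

View pics/crop.png

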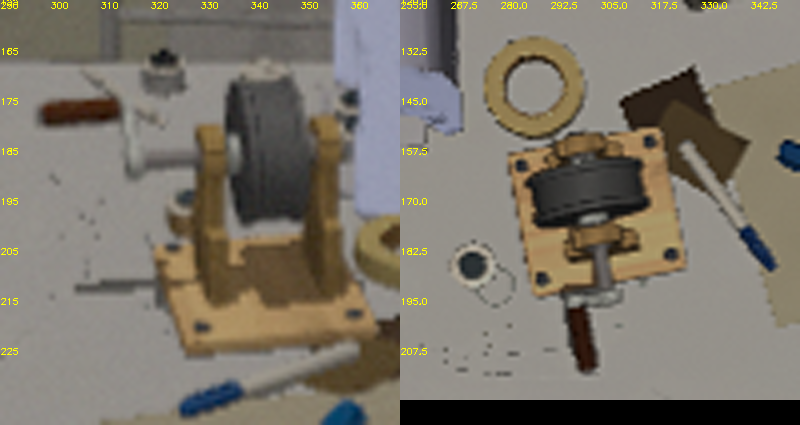

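```bash
cat > fit.py <<'E'
from h import *
from scipy.optimize import least_squares
import pickle
ds={}
for n in('side','top'): ds[n]=cam(n)[0]
T=lambda u,v:(255+(u-400)/4+0.0,120+v/4)
S=lambda u,v:(290+u/5,155+v/5)
C=[('top',T(509,155),(.101,.065,.014)),('top',T(660,128),(.101,-.065,.014)),('top',T(686,268),(-.021,-.065,.014)),('top',T(533,296),(-.021,.065,.014)),
('side',S(188,352),(-.021,-.065,.0)),('side',S(380,330),(.101,-.065,.0)),('side',S(154,248),(-.021,.065,.014))]
H=[('top',T(571,310),-.046+0.0),('top',T(586,368),-.094),('side',S(118,110),-.046),('side',S(42,113),-.094)]
def w(p,q):
    c,s=np.cos(p[2]),np.sin(p[2]); return np.array([p[0]+c*q[0]-s*q[1],p[1]+s*q[0]+c*q[1],q[2]])
def hp(a,x): return (x,-.035*np.sin(a),.105+.035*np.cos(a))
def res(p):
    r=[]
    for n,uv,q in C: r+=list(np.subtract(proj(ds[n],w(p,q)),uv))
    for n,uv,x in H: r+=list(np.subtract(proj(ds[n],w(p,hp(p[3],x))),uv))
    return np.array(r)
c0=onz(ds['top'],303,185,.014)
f=least_squares(res,[c0[0],c0[1],.1,0.0],loss='soft_l1'); p=f.x
print(p,np.degrees(p[2:])); print(res(p).reshape(-1,2).round(1).tolist())
print('handle',w(p,hp(p[3],-.07)),'axle',w(p,(-.07,0,.105)))
E
python3 fit.py
```

```text
[ 0.58809371 -0.00281478  0.20673251 -0.85502615] [ 11.84490054 -48.98938957]
[[-1.0, -1.2], [-0.3, -1.8], [0.1, -0.8], [-0.4, -0.4], [-1.6, 1.3], [-1.1, 2.4], [-1.3, -1.2], [0.6, -1.2], [-0.3, -0.2], [-0.6, 0.1], [-0.8, 0.6]]
handle [0.51416311 0.00866502 0.12796696] axle [ 0.51958423 -0.01718319  0.105     ]
```

```bash
cat >> h.py <<'E'
P=[0.5881,-0.0028,0.2067]
TILT=20
def Rt():
    y=np.degrees(P[2]); return R.from_euler('xyz',[180,0,y],degrees=True)*R.from_rotvec([0,TILT,0],degrees=True)
def handle(a,x=-.075):
    c,s=np.cos(P[2]),np.sin(P[2]); X,Y=x,-.035*np.sin(a); return np.array([P[0]+c*X-s*Y,P[1]+s*X+c*Y,.105+.035*np.cos(a)])
def delta(grasp,back=0):
    o=env.get_obs(); Rc=R.from_euler('xyz',o['tool_rot'],degrees=True); z=Rt().apply([0,0,1])
    t=grasp+z*(.019-back)
    return Rc.inv().apply(t-o['tool_pos'])*100, (Rc.inv()*Rt()).as_rotvec(degrees=True), t
E
python3 - <<'E'
from h import *
s,r,t=delta(handle(-.855),.09); print(s,r,t)
E
```

```text
[ 45.77326771 -48.75751484   2.77264947] [-1.45780668 19.97740139  7.87843798] [0.48550981 0.00267174 0.19468582]
```

servo_tool([
  [1,[2.6,-2.8,-0.2],[0,0,0]],
  [1,[2.6,-2.8,-0.2],[0,0,0]],
  [1,[2.6,-2.8,-0.2],[0,0,0]],
  [1,[2.6,-2.8,-0.2],[0,0,0]],
  [1,[2.6,-2.8,-0.2],[0,0,0]],
  [1,[2.6,-2.8,-0.2],[0,0,0]],
  [1,[2.6,-2.8,-0.2],[0,0,0]],
  [1,[2.6,-2.8,-0.2],[0,0,0]],
  [1,[2.6,-2.8,-0.2],[0,0,0]],
  [1,[2.6,-2.8,-0.2],[0,0,0]],
  [1,[2.6,-2.8,-0.2],[0,0,0]],
  [1,[2.6,-2.8,-0.2],[0,0,0]],
  [1,[2.6,-2.8,-0.2],[0,0,0]],
  [1,[2.6,-2.8,-0.2],[0,0,0]],
  [1,[2.6,-2.8,-0.2],[0,0,0]],
  [1,[0,0,0],[0,0,0]],
])

```text
time_s: 1.53
tool_pos: [0.4513, -0.0605, 0.2478]
tool_rot: [-179.9, 0.2, 19.3]
force: [-0.7, 0.6, -0.4]
grip_width: 0.0869
```

servo_tool([
  [1,[0,0,0],[-0.4,5,2]],
  [1,[0,0,0],[-0.4,5,2]],
  [1,[0,0,0],[-0.3,5,2]],
  [1,[0,0,0],[-0.3,5,2]],
  [1,[0,0,0],[0,0,0]],
])

```text
time_s: 1.95
tool_pos: [0.4679, -0.0616, 0.2354]
tool_rot: [-178.7, -19.3, 11.0]
force: [-0.6, 0.9, -0.5]
grip_width: 0.0871
```

Run:
```python
from h import *
s,r,t=delta(handle(-.855),.09); print(s,r,t)
o=env.get_obs();print(o['time_s'],o['tool_pos'],o['tool_rot'],o['qpos'])
```

```text
[ 1.44270332 -5.87234185  4.94649539] [-0.96437123  0.7263137  -0.80962585] [0.48550981 0.00267174 0.19468582]
1.95 [ 0.46793846 -0.06164742  0.23540012] [-178.74962703  -19.26488982   10.99192152] [ 27.91838289 -17.18883354 -14.02890053 119.54576775 -15.19600463
  60.80425506 -59.38005776]
```

```bash
sed -i 's/^TILT=20/TILT=10/' h.py
python3 - <<'E'
from h import *
s,r,t=delta(handle(-.855),.09); print(s,r,t)
E
```

```text
[ 2.67676328 -5.88808752  5.03885572] [-1.03238465 -9.2732835  -0.72327887] [0.49720975 0.00512516 0.197889  ]
```

servo_tool([
  [1,[1,0,0],[0,-4.5,-0.4]],
  [1,[1,0,0],[-0.5,-4.5,-0.4]],
  [1,[0,-3,1],[-0.5,0,0]],
  [1,[0,-3,1],[0,0,0]],
  [1,[0,0,0],[0,0,0]],
])

```text
time_s: 2.37
tool_pos: [0.4735, 0.0051, 0.2194]
tool_rot: [-179.9, -9.1, 12.3]
force: [-0.2, 0.8, 0.4]
grip_width: 0.087
```

Run:
```python
from h import *
d,o=cam('wrist','w1.png')
s,r,t=delta(handle(-.855),.09); print(s,r,t)
print(o['time_s'],o['tool_pos'],o['tool_rot'],o['qpos'])
print({k:np.round(v,4).tolist() for k,v in d.items() if k!='image'})
```

```text
[1.91539756 0.22826916 2.58471081] [-0.06526743  0.8188452   0.3377369 ] [0.49720975 0.00512516 0.197889  ]
2.3667 [0.47349883 0.00508556 0.21944371] [-179.87870824   -9.09913635   12.27057453] [ 25.85451923  -9.98025575 -25.14541808 113.47831885  -6.93951544
  66.84558374 -74.75834053]
{'fx': 357.3003, 'fy': 357.3003, 'cx': 321.1641, 'cy': 203.29, 'k1': -0.0794, 'T_tool_cam': [[0.0001, -0.9518, -0.3067, 0.0853], [1.0, 0.0, 0.0002, -0.0005], [-0.0001, -0.3067, 0.9518, -0.1619], [0.0, 0.0, 0.0, 1.0]]}
```

View pics/w1.png

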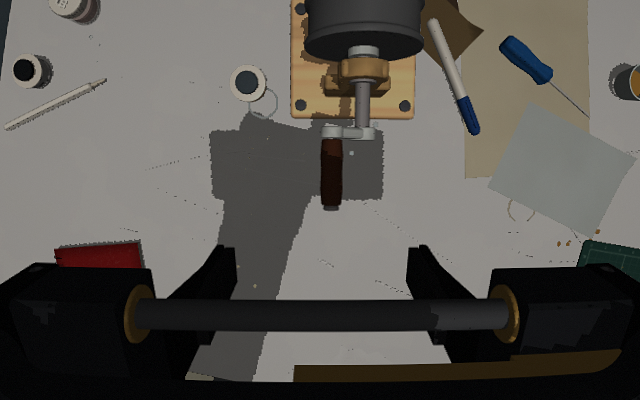

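The wrist view shows the handle from (331,140) to (331,208), upright in the image. The axle lies along u≈362 and the base front corners are at (292,118) and (414,118). I'll refine the fit with these points.

```bash
cat > fit2.py <<'E'
exec(open('fit.py').read().split('c0=onz')[0])
import h
dw=env.read_camera('wrist'); o=env.get_obs()
Rw=R.from_euler('xyz',o['tool_rot'],degrees=True).as_matrix(); Tt=np.eye(4);Tt[:3,:3]=Rw;Tt[:3,3]=o['tool_pos']
M=np.linalg.inv(Tt@np.array(dw['T_tool_cam'])); dw['rvec']=cv2.Rodrigues(M[:3,:3])[0]; dw['tvec']=M[:3,3]; ds['wrist']=dw
W=[((292,118),(-.021,.065,.014)),((414,118),(-.021,-.065,.014)),((363,80),(-.002,0,.105))]
def res2(p):
    r=list(res(p))
    for uv,q in W: r+=list(np.subtract(proj(dw,w(p,q)),uv))
    for uv,x in (((331.5,140),-.046),((330.5,207),-.094)): r+=list(np.subtract(proj(dw,w(p,hp(p[3],x))),uv))
    return np.array(r)
p=least_squares(res2,[.588,-.003,.2067,-.85],loss='soft_l1').x
print(p.round(4).tolist(),np.degrees(p[2:])); print(res2(p).reshape(-1,2).round(1).tolist())
pw=least_squares(lambda p:res2(p)[-10:],p).x; print('wrist only',pw.round(4).tolist(),res2(pw)[-10:].round(1))
for q in(p,pw):
    P[:]=q[:3]; print('handle',handle(q[3],-.075)); print(delta(handle(q[3]),0))
E
python3 fit2.py
```

```text
[0.5906, -0.0105, 0.2172, -0.8266] [ 12.44395964 -47.36017379]
[[1.0, -1.7], [1.7, -2.7], [2.5, -1.8], [2.0, -1.0], [-0.7, 2.7], [-0.1, 3.4], [-0.9, -0.0], [3.5, -2.0], [2.8, -1.0], [-0.0, 1.1], [-0.2, 1.7], [-2.2, 1.2], [-0.3, 0.1], [-1.2, 4.1], [-0.9, -0.2], [0.6, -2.7]]
wrist only [0.5911, -0.0114, 0.2157, -0.8501] [-1.3  0.8  0.5 -0.1  0.1  3.6 -0.5 -0.7  1.  -3.3]
handle [ 0.51181494 -0.00152957  0.12870856]
(array([ 2.09990764,  0.67920267, 11.6148164 ]), array([ 0.18015776,  0.66268099, -0.69407598]), array([ 0.51503674, -0.00081862,  0.10999721]))
handle [ 0.51225703 -0.00174756  0.12809651]
(array([ 2.12831688,  0.70994418, 11.68154819]), array([ 0.1662929 ,  0.6626389 , -0.61269581]), array([ 0.51547986, -0.00104125,  0.10938516]))
```

servo_tool([
  [1,[1,0.35,2],[0,0.7,-0.6]],
  [1,[1,0.35,2],[0,0,0]],
  [1,[0.1,0,2],[0,0,0]],
  [1,[0,0,0],[0,0,0]],
])

```text
time_s: 2.9
tool_pos: [0.5098, -0.0096, 0.1689]
tool_rot: [179.5, -10.4, 11.9]
force: [-1.0, 0.3, -1.1]
grip_width: 0.0871
```

Run:
```python
from h import *
d,o=cam('wrist','w2.png')
P[:]=[.5911,-.0114,.2157]
print(delta(handle(-.85)),o['force'],o['qpos'],o['time_s'])
```

```text
(array([-0.50495243, -0.8341991 ,  6.16399494]), array([ 0.64190094, -0.57492932, -0.42594721]), array([ 0.51543294, -0.00106071,  0.10938806])) [-0.99898336  0.26632409 -1.12937575] [ 25.81676136  -3.77300017 -25.45695906 114.56029792  -3.89110062
  58.60212117 -76.10998834] 2.9
```

View pics/w2.png

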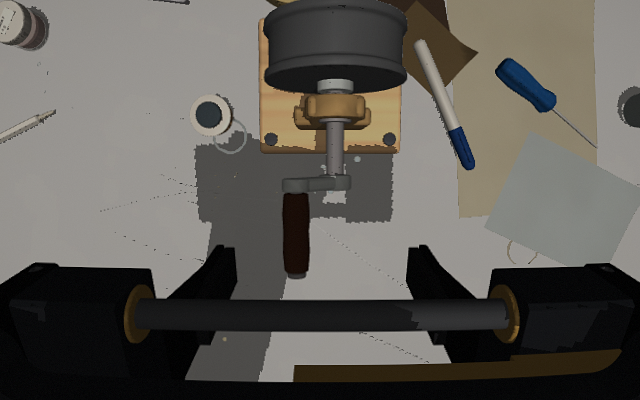

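The handle runs from (297,192) to (295,275) and the axle line is at u≈335. The base front corners are at (261,152) and (400,152). I'll refit on this closer picture.

```bash
cat > fit3.py <<'E'
exec(open('fit.py').read().split('c0=onz')[0])
o=env.get_obs(); dw=env.read_camera('wrist'); o2=env.get_obs(); print(o['tool_pos'],o2['tool_pos'],o2['force'])
Rw=R.from_euler('xyz',o['tool_rot'],degrees=True).as_matrix(); Tt=np.eye(4);Tt[:3,:3]=Rw;Tt[:3,3]=o['tool_pos']
M=np.linalg.inv(Tt@np.array(dw['T_tool_cam'])); dw['rvec']=cv2.Rodrigues(M[:3,:3])[0]; dw['tvec']=M[:3,3]
W=[((261,152),(-.021,.065,.014)),((400,152),(-.021,-.065,.014)),((335,135),(-.015,0,.105)),((335,160),None)]
def res2(p):
    r=[]
    for uv,q in W[:2]: r+=list(np.subtract(proj(dw,w(p,q)),uv))
    r+=[proj(dw,w(p,(-.025,0,.105)))[0]-335]
    for uv,x in (((296.5,193),-.046),((295,272),-.094)): r+=list(np.subtract(proj(dw,w(p,hp(p[3],x))),uv))
    return np.array(r)
p=least_squares(res2,[.588,-.003,.2067,-.85]).x
print(p.round(4).tolist(),np.degrees(p[2:]),res2(p).round(1))
P[:]=p[:3]; print(delta(handle(p[3]),0))
E
python3 fit3.py
```

```text
[ 0.51183581 -0.00921174  0.17309954] [ 0.51207037 -0.00891954  0.17349105] [-0.43569473  0.88518221  0.53242384]
[0.5909, -0.0024, 0.2049, -0.7899] [ 11.73931991 -45.25619487] [-1.   2.3 -0.4  2.7 -0.2 -0.5 -0.1  1.6 -3.4]
(array([-0.49655934, -1.58917198,  6.25716845]), array([ 0.60407714, -0.82858874,  0.26325192]), array([0.51567039, 0.00736339, 0.11092648]))
```

servo_tool([
  [1,[-0.2,-0.5,0],[0.3,-0.4,0.2]],
  [1,[-0.2,-0.5,0],[0.3,-0.4,0.1]],
  [1,[-0.1,-0.5,0.5],[0,0,0]],
  [1,[0,0,1],[0,0,0]],
  [1,[0,0,1],[0,0,0]],
  [1,[0,0,1],[0,0,0]],
  [1,[0,0,0.5],[0,0,0]],
  [1,[0,0,0],[0,0,0]],
  [1,[0,0,0],[0,0,0]],
])

```text
time_s: 3.85
tool_pos: [0.5115, 0.008, 0.1324]
tool_rot: [179.9, -10.2, 11.8]
force: [-0.3, -0.9, -0.3]
grip_width: 0.0871
```

Run:
```python
from h import *
P[:]=[.5903,-.0024,.2053]
f=[]
for i in range(4):
    d,o=cam('wrist','w3.png' if i==3 else None); f.append(o['force'])
print(np.round(f,2))
print(delta(handle(-.80)),o['tool_pos'],o['time_s'])
```

```text
[[-0.32 -0.9  -0.32]
 [ 0.78 -0.43  0.33]
 [-0.18 -0.33 -0.37]
 [-0.21 -0.64 -0.53]]
(array([-0.14639571,  0.07478433,  2.31003793]), array([ 0.14390269, -0.30717216, -0.01719072]), array([0.51498661, 0.00756324, 0.11067339])) [0.51201264 0.00785796 0.13340399] 4.0
```

View pics/w3.png

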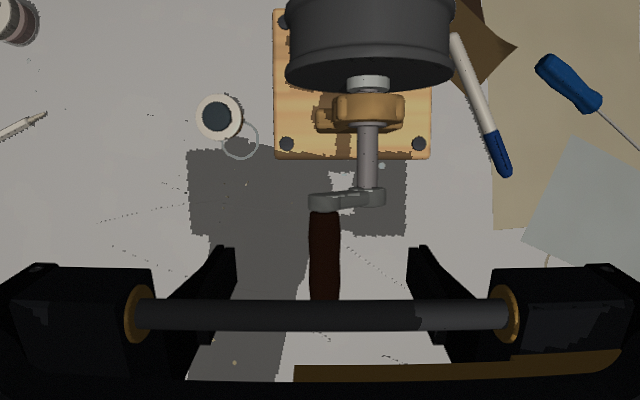

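servo_tool([
  [1,[-0.05,0.03,0.8],[0,0,0]],
  [1,[-0.05,0.03,0.8],[0,0,0]],
  [1,[0,0,0.7],[0,0,0]],
  [1,[0,0,0],[0,0,0]],
  [0,[0,0,0],[0,0,0]],
  [0,[0,0,0],[0,0,0]],
  [0,[0,0,0],[0,0,0]],
  [0,[0,0,0],[0,0,0]],
  [0,[0,0,0],[0,0,0]],
  [0,[0,0,0],[0,0,0]],
  [0,[0,0,0],[0,0,0]],
  [0,[0,0,0],[0,0,0]],
], force=25)

```text
time_s: 5.05
tool_pos: [0.5169, 0.0075, 0.11]
tool_rot: [179.8, -10.5, 11.7]
force: [-0.6, -0.9, -0.1]
grip_width: 0.0419
```

Run:
```python
from h import *
P[:]=[.5903,-.0024,.2053]
o=env.get_obs(); Rc=R.from_euler('xyz',o['tool_rot'],degrees=True)
g=o['tool_pos']-.019*Rc.apply([0,0,1]); q=g-np.array([P[0],P[1],0]); c,s=np.cos(P[2]),np.sin(P[2])
print(o['grip_width'],o['force'],'stand',c*q[0]+s*q[1],-s*q[0]+c*q[1],q[2]-.105,o['qpos'])
# steps (tool axes, cm) along +theta(clockwise) per 6 deg
```

```text
0.04190474148206927 [-0.60997903 -0.89709878 -0.07401696] stand -0.07330837481757364 0.024680787536780803 0.02365311215705186 [ 24.40703956   0.87812767 -27.14647157 117.69585459  -1.32126152
  51.15399263 -80.25785978]
```

servo_tool([
  [0,[0,0,0],[0,0,0]],
  [0,[0,0,0],[0,0,0]],
  [0,[0,0,0],[0,0,0]],
  [0,[0,0,0],[0,0,0]],
  [0,[0,0,0],[0,0,0]],
  [0,[0,0,0],[0,0,0]],
  [0,[0,0,0],[0,0,0]],
  [0,[0,0,0],[0,0,0]],
])

```text
time_s: 5.72
tool_pos: [0.5171, 0.0073, 0.1103]
tool_rot: [179.8, -10.5, 11.7]
force: [1.7, 0.2, 0.0]
grip_width: 0.0163
```

```bash
cat > st.py <<'E'
from h import *
import sys,json
P[:]=[.5903,-.0024,.2053]
def stand(pos,rot):
    Rc=R.from_euler('xyz',rot,degrees=True); g=np.array(pos)-.019*Rc.apply([0,0,1]); q=g-np.array([P[0],P[1],0]); c,s=np.cos(P[2]),np.sin(P[2])
    return np.array([c*q[0]+s*q[1],-s*q[0]+c*q[1],q[2]])
def plan(n,step,cy=0,cz=.105,sgn=1):
    # tool-axis shifts (cm) for n rows of step deg clockwise, starting at the present angle, in the present tool axes
    o=env.get_obs(); Rc=R.from_euler('xyz',o['tool_rot'],degrees=True); p=stand(o['tool_pos'],o['tool_rot'])
    a=np.arctan2(-(p[1]-cy),p[2]-cz); print(o['time_s'],o['grip_width'],'st',p.round(4),'r',np.hypot(p[1]-cy,p[2]-cz).round(4),'th',a.round(3),'F',o['force'].round(2),'rotdelta',(Rc.inv()*Rt()).as_rotvec(degrees=True).round(1))
    Rs=R.from_euler('z',P[2]); f=lambda a:np.array([0,cy-.035*np.sin(a),cz+.035*np.cos(a)])
    for i in range(n):
        b=a+np.radians(step)*sgn; d=f(b)-f(a); a=b; print(i,round(a,2),(Rc.inv().apply(Rs.apply(d))*100).round(2).tolist())
if __name__=='__main__': plan(int(sys.argv[1]),float(sys.argv[2]),*map(float,sys.argv[3:]))
E
python3 st.py 72 5
```

```text
5.7167 0.01626856199300598 st [-0.0732  0.0245  0.1289] r 0.0343 th -0.797 F [1.69 0.24 0.01] rotdelta [ 0.2 -0.5 -0. ]
0 -0.71 [0.04, 0.22, -0.2]
1 -0.62 [0.03, 0.24, -0.18]
2 -0.54 [0.03, 0.26, -0.16]
3 -0.45 [0.03, 0.27, -0.14]
4 -0.36 [0.02, 0.28, -0.12]
5 -0.27 [0.02, 0.29, -0.09]
6 -0.19 [0.01, 0.3, -0.07]
7 -0.1 [0.01, 0.3, -0.04]
8 -0.01 [0.0, 0.3, -0.02]
9 0.08 [-0.0, 0.31, 0.01]
10 0.16 [-0.01, 0.3, 0.04]
11 0.25 [-0.01, 0.3, 0.06]
12 0.34 [-0.02, 0.29, 0.09]
13 0.42 [-0.02, 0.28, 0.11]
14 0.51 [-0.02, 0.27, 0.14]
15 0.6 [-0.03, 0.26, 0.16]
16 0.69 [-0.03, 0.24, 0.18]
17 0.77 [-0.04, 0.23, 0.2]
18 0.86 [-0.04, 0.21, 0.22]
19 0.95 [-0.04, 0.19, 0.24]
20 1.04 [-0.05, 0.17, 0.25]
21 1.12 [-0.05, 0.14, 0.27]
22 1.21 [-0.05, 0.12, 0.28]
23 1.3 [-0.05, 0.09, 0.29]
24 1.38 [-0.05, 0.07, 0.29]
25 1.47 [-0.06, 0.04, 0.3]
26 1.56 [-0.06, 0.02, 0.3]
27 1.65 [-0.06, -0.01, 0.3]
28 1.73 [-0.06, -0.04, 0.3]
29 1.82 [-0.05, -0.06, 0.29]
30 1.91 [-0.05, -0.09, 0.29]
31 2.0 [-0.05, -0.11, 0.28]
32 2.08 [-0.05, -0.14, 0.27]
33 2.17 [-0.05, -0.16, 0.25]
34 2.26 [-0.04, -0.18, 0.24]
35 2.34 [-
[... 334 characters left out ...]
39 [0.01, -0.3, -0.06]
48 3.48 [0.02, -0.29, -0.09]
49 3.57 [0.02, -0.28, -0.11]
50 3.65 [0.02, -0.27, -0.14]
51 3.74 [0.03, -0.26, -0.16]
52 3.83 [0.03, -0.24, -0.18]
53 3.92 [0.04, -0.23, -0.2]
54 4.0 [0.04, -0.21, -0.22]
55 4.09 [0.04, -0.19, -0.24]
56 4.18 [0.05, -0.17, -0.25]
57 4.26 [0.05, -0.14, -0.27]
58 4.35 [0.05, -0.12, -0.28]
59 4.44 [0.05, -0.09, -0.29]
60 4.53 [0.05, -0.07, -0.29]
61 4.61 [0.06, -0.04, -0.3]
62 4.7 [0.06, -0.02, -0.3]
63 4.79 [0.06, 0.01, -0.3]
64 4.88 [0.06, 0.04, -0.3]
65 4.96 [0.05, 0.06, -0.29]
66 5.05 [0.05, 0.09, -0.29]
67 5.14 [0.05, 0.11, -0.28]
68 5.22 [0.05, 0.14, -0.27]
69 5.31 [0.05, 0.16, -0.25]
70 5.4 [0.04, 0.18, -0.24]
71 5.49 [0.04, 0.2, -0.22]
```

servo_tool([
  [0,[0.04,0.22,-0.2],[0,0,0]],
  [0,[0.03,0.24,-0.18],[0,0,0]],
  [0,[0.03,0.26,-0.16],[0,0,0]],
])

```text
time_s: 5.97
tool_pos: [0.5182, 0.0016, 0.1149]
tool_rot: [179.9, -10.5, 11.8]
force: [0.8, 1.8, -2.8]
grip_width: 0.0162
```

servo_tool([
  [0,[0.03,0.27,-0.14],[0,0,0]],
  [0,[0.02,0.28,-0.12],[0,0,0]],
  [0,[0.02,0.29,-0.09],[0,0,0]],
])

```text
time_s: 6.22
tool_pos: [0.52, -0.0067, 0.1189]
tool_rot: [179.9, -10.5, 11.8]
force: [1.1, 1.2, -2.9]
grip_width: 0.0159
```

```bash
python3 st.py 0 5
```

```text
6.2167 0.015859629018935523 st [-0.0731  0.0101  0.1376] r 0.0341 th -0.302 F [ 1.12  1.18 -2.86] rotdelta [ 0.  -0.5  0.1]
```

servo_tool([
  [0,[0.01,0.3,-0.07],[0,0,0]],
  [0,[0.01,0.3,-0.05],[0,0,0]],
  [0,[0,0.3,-0.03],[0,0,0]],
])

```text
time_s: 6.47
tool_pos: [0.5221, -0.0167, 0.1205]
tool_rot: [179.9, -10.5, 11.8]
force: [3.1, 1.9, -6.0]
grip_width: 0.0161
```

servo_tool([
  [0,[0,0.31,0],[0,0,0]],
  [0,[0,0.3,0.03],[0,0,0]],
  [0,[-0.01,0.3,0.05],[0,0,0]],
])

```text
time_s: 6.72
tool_pos: [0.5241, -0.0261, 0.1191]
tool_rot: [-180.0, -10.5, 11.8]
force: [2.6, 3.5, -6.1]
grip_width: 0.0158
```

servo_tool([
  [0,[-0.02,0.29,0.08],[0,0,0]],
  [0,[-0.02,0.28,0.1],[0,0,0]],
  [0,[-0.02,0.27,0.13],[0,0,0]],
])

```text
time_s: 6.97
tool_pos: [0.5258, -0.0341, 0.1156]
tool_rot: [-179.9, -10.5, 11.8]
force: [0.9, 3.1, -2.9]
grip_width: 0.0156
```

servo_tool([
  [0,[-0.03,0.26,0.15],[0,0,0]],
  [0,[-0.03,0.25,0.17],[0,0,0]],
  [0,[-0.04,0.23,0.19],[0,0,0]],
])

```text
time_s: 7.22
tool_pos: [0.5272, -0.0411, 0.11]
tool_rot: [-179.8, -10.4, 11.9]
force: [1.8, 4.0, -2.6]
grip_width: 0.0163
```

```bash
python3 st.py 0 5
```

```text
7.2167 0.016342080211270427 st [-0.0731 -0.0251  0.1287] r 0.0345 th 0.813 F [ 1.8   4.05 -2.61] rotdelta [-0.2 -0.4  0.1]
```

servo_tool([
  [0,[-0.04,0.21,0.22],[0,0,0]],
  [0,[-0.04,0.19,0.24],[0,0,0]],
  [0,[-0.05,0.17,0.25],[0,0,0]],
])

```text
time_s: 7.47
tool_pos: [0.5284, -0.0466, 0.1025]
tool_rot: [-179.8, -10.4, 11.9]
force: [0.5, 3.3, -1.2]
grip_width: 0.0163
```

servo_tool([
  [0,[-0.05,0.14,0.27],[0,0,0]],
  [0,[-0.05,0.11,0.28],[0,0,0]],
  [0,[-0.05,0.08,0.29],[0,0,0]],
])

```text
time_s: 7.72
tool_pos: [0.5291, -0.05, 0.0937]
tool_rot: [-179.8, -10.4, 11.9]
force: [-0.9, 3.5, 1.0]
grip_width: 0.0161
```

servo_tool([
  [0,[-0.05,0.06,0.29],[0,0,0]],
  [0,[-0.06,0.03,0.3],[0,0,0]],
  [0,[-0.06,0,0.3],[0,0,0]],
])

```text
time_s: 7.97
tool_pos: [0.5293, -0.051, 0.0843]
tool_rot: [-179.8, -10.4, 11.9]
force: [-1.3, 4.6, 2.9]
grip_width: 0.0159
```

servo_tool([
  [0,[-0.06,-0.03,0.3],[0,0,0]],
  [0,[-0.06,-0.06,0.29],[0,0,0]],
  [0,[-0.05,-0.08,0.29],[0,0,0]],
])

```text
time_s: 8.22
tool_pos: [0.5291, -0.0496, 0.0752]
tool_rot: [-179.9, -10.4, 11.9]
force: [-3.3, 4.4, 4.6]
grip_width: 0.0163
```

```bash
python3 st.py 0 5
```

```text
8.2167 0.016280566871211145 st [-0.073  -0.0338  0.0939] r 0.0355 th 1.888 F [-3.27  4.44  4.6 ] rotdelta [-0.2 -0.4  0.1]
```

servo_tool([
  [0,[-0.05,-0.1,0.29],[0,0,0]],
  [0,[-0.05,-0.12,0.28],[0,0,0]],
  [0,[-0.05,-0.15,0.26],[0,0,0]],
])

```text
time_s: 8.47
tool_pos: [0.5284, -0.0461, 0.0671]
tool_rot: [-179.9, -10.4, 11.9]
force: [-4.8, 2.7, 7.8]
grip_width: 0.0164
```

servo_tool([
  [0,[-0.04,-0.17,0.25],[0,0,0]],
  [0,[-0.04,-0.19,0.23],[0,0,0]],
  [0,[-0.04,-0.21,0.21],[0,0,0]],
])

```text
time_s: 8.72
tool_pos: [0.5276, -0.042, 0.0614]
tool_rot: [179.9, -10.4, 11.9]
force: [-5.9, 1.4, 10.8]
grip_width: 0.0161
```

servo_tool([
  [0,[-0.04,-0.23,0.19],[0,0,0]],
  [0,[-0.03,-0.25,0.17],[0,0,0]],
  [0,[-0.03,-0.27,0.14],[0,0,0]],
])

```text
time_s: 8.97
tool_pos: [0.5269, -0.039, 0.0585]
tool_rot: [179.5, -10.5, 11.9]
force: [-4.9, -0.4, 9.4]
grip_width: 0.016
```

servo_tool([
  [0,[-0.02,-0.28,0.11],[0,0,0]],
  [0,[-0.02,-0.29,0.08],[0,0,0]],
  [0,[-0.01,-0.3,0.06],[0,0,0]],
])

```text
time_s: 9.22
tool_pos: [0.5269, -0.0385, 0.058]
tool_rot: [178.9, -10.6, 11.7]
force: [-2.8, -3.4, 5.8]
grip_width: 0.0162
```

```bash
python3 st.py 0 5
```

```text
9.2167 0.016162869279615504 st [-0.073  -0.0221  0.0767] r 0.0359 th 2.479 F [-2.82 -3.42  5.77] rotdelta [ 1.1 -0.6 -0.1]
```

servo_tool([
  [0,[-0.05,-0.36,0.27],[0.5,-0.3,0]],
  [0,[-0.05,-0.36,0.27],[0.5,-0.3,0]],
  [0,[-0.05,-0.38,0.24],[0.3,0,0]],
])

```text
time_s: 9.47
tool_pos: [0.5256, -0.033, 0.054]
tool_rot: [179.7, -10.0, 11.6]
force: [-8.1, -0.5, 16.5]
grip_width: 0.016
```

servo_tool([
  [0,[-0.04,-0.41,0.2],[0,0,0]],
  [0,[-0.03,-0.42,0.17],[0,0,0]],
  [0,[-0.03,-0.43,0.13],[0,0,0]],
])

```text
time_s: 9.72
tool_pos: [0.5249, -0.03, 0.0527]
tool_rot: [179.0, -10.1, 11.4]
force: [-5.1, -5.3, 9.0]
grip_width: 0.0162
```

```bash
python3 st.py 0 5
```

```text
9.7167 0.016227575495975612 st [-0.073  -0.0133  0.0714] r 0.0361 th 2.765 F [-5.1  -5.31  8.98] rotdelta [ 1.1 -0.1 -0.3]
```

servo_tool([
  [0,[-0.02,-0.5,0.06],[0.6,0,0]],
  [0,[-0.02,-0.5,0.04],[0.6,0,-0.1]],
  [0,[-0.01,-0.5,0.02],[0.5,0,-0.1]],
])

```text
time_s: 9.97
tool_pos: [0.5247, -0.0289, 0.0527]
tool_rot: [179.7, -10.4, 11.4]
force: [1.1, -6.9, -0.2]
grip_width: 0.0159
```

servo_tool([
  [0,[0,-0.5,-0.01],[0.4,0,0]],
  [0,[0,-0.5,-0.04],[0.4,0,0]],
  [0,[0.01,-0.5,-0.06],[0.4,0,0]],
])

```text
time_s: 10.22
tool_pos: [0.5247, -0.0288, 0.0529]
tool_rot: [180.0, -10.7, 11.1]
force: [5.8, -6.8, -7.7]
grip_width: 0.0164
```

```bash
python3 st.py 0 5
```

```text
10.2167 0.016386761988461864 st [-0.0732 -0.0124  0.0716] r 0.0356 th 2.787 F [ 5.77 -6.81 -7.74] rotdelta [ 0.2 -0.7 -0.7]
```

servo_tool([
  [0,[-0.04,-0.52,0.2],[0,-0.4,-0.4]],
  [0,[-0.04,-0.52,0.2],[0.2,-0.3,-0.3]],
  [0,[-0.03,-0.54,0.17],[0.2,0,0]],
])

```text
time_s: 10.47
tool_pos: [0.5241, -0.0255, 0.0511]
tool_rot: [179.4, -10.1, 11.4]
force: [-7.5, -6.3, 14.5]
grip_width: 0.0163
```

servo_tool([
  [0,[-0.03,-0.55,0.14],[0.2,0,0]],
  [0,[-0.03,-0.55,0.12],[0.2,0,0]],
])

```text
time_s: 10.63
tool_pos: [0.5237, -0.0239, 0.0509]
tool_rot: [179.1, -10.2, 11.2]
force: [-3.1, -7.8, 7.5]
grip_width: 0.016
```

```bash
python3 st.py 0 5
```

```text
10.6333 0.01604242854525949 st [-0.073  -0.0072  0.0696] r 0.0361 th 2.941 F [-3.07 -7.76  7.49] rotdelta [ 0.9 -0.2 -0.5]
```

servo_tool([
  [0,[-0.02,-0.75,0.1],[0.8,0,-0.4]],
  [0,[-0.02,-0.75,0.08],[0.8,0,-0.4]],
  [0,[-0.02,-0.75,0.06],[0.8,0,0]],
])

```text
time_s: 10.88
tool_pos: [0.5224, -0.0175, 0.0503]
tool_rot: [-179.7, -10.5, 11.7]
force: [0.2, -8.2, 1.6]
grip_width: 0.016
```

servo_tool([
  [0,[-0.01,-0.75,0.03],[0.8,0,0]],
  [0,[0,-0.75,0.0],[0.8,0,0]],
])

```text
time_s: 11.05
tool_pos: [0.5215, -0.0137, 0.0505]
tool_rot: [-178.7, -10.7, 11.4]
force: [3.3, -7.8, -3.8]
grip_width: 0.0163
```

```bash
python3 st.py 0 5
```

```text
11.05 0.016342728891723633 st [-0.0732  0.0025  0.0691] r 0.0359 th -3.071 F [ 3.29 -7.82 -3.75] rotdelta [-1.2 -0.7 -0.3]
```

servo_tool([
  [0,[0,-0.75,-0.02],[-0.4,-0.3,-0.2]],
  [0,[0.01,-0.75,-0.06],[0,-0.3,0]],
  [0,[0.02,-0.74,-0.11],[0,0,0]],
])

```text
time_s: 11.3
tool_pos: [0.5203, -0.0084, 0.0515]
tool_rot: [179.9, -10.4, 11.0]
force: [4.8, -5.7, -5.8]
grip_width: 0.0162
```

servo_tool([
  [0,[0.02,-0.73,-0.15],[0,0,0]],
  [0,[0.02,-0.72,-0.2],[0.2,0,0]],
  [0,[0.03,-0.7,-0.25],[0.2,0,0]],
])

```text
time_s: 11.55
tool_pos: [0.5186, 0.0001, 0.0551]
tool_rot: [179.5, -10.7, 10.7]
force: [5.5, -4.6, -8.6]
grip_width: 0.0162
```

```bash
python3 st.py 0 5
```

```text
11.55 0.016190061824012968 st [-0.0732  0.0174  0.0738] r 0.0357 th -2.634 F [ 5.5  -4.58 -8.55] rotdelta [ 0.7 -0.7 -1. ]
```

servo_tool([
  [0,[0.05,-0.52,-0.29],[0.3,-0.4,-0.5]],
  [0,[0.05,-0.48,-0.33],[0.3,-0.3,-0.5]],
  [0,[0.06,-0.44,-0.38],[0.2,0,0]],
])

```text
time_s: 11.8
tool_pos: [0.5167, 0.0076, 0.0611]
tool_rot: [179.7, -10.1, 11.6]
force: [6.8, 0.2, -10.8]
grip_width: 0.0161
```

servo_tool([
  [0,[0.06,-0.36,-0.38],[0.2,0,0]],
  [0,[0.06,-0.32,-0.4],[0.2,0,0]],
])

```text
time_s: 11.97
tool_pos: [0.5159, 0.0118, 0.0662]
tool_rot: [-180.0, -10.2, 11.5]
force: [4.9, 0.5, -11.0]
grip_width: 0.0161
```

```bash
python3 st.py 0 5
```

```text
11.9667 0.016103474770252018 st [-0.0733  0.029   0.0849] r 0.0353 th -2.176 F [  4.86   0.54 -10.97] rotdelta [ 0.  -0.2 -0.2]
```

servo_tool([
  [0,[0.06,-0.24,-0.32],[0,0,0]],
  [0,[0.06,-0.2,-0.34],[0,0,0]],
  [0,[0.06,-0.16,-0.36],[0,0,0]],
])

```text
time_s: 12.22
tool_pos: [0.5152, 0.0152, 0.073]
tool_rot: [179.9, -10.3, 11.4]
force: [5.3, 1.8, -8.5]
grip_width: 0.0161
```

servo_tool([
  [0,[0.07,-0.1,-0.36],[0,0,0]],
  [0,[0.07,-0.06,-0.38],[0,0,0]],
  [0,[0.07,-0.02,-0.38],[0,0,0]],
])

```text
time_s: 12.47
tool_pos: [0.5148, 0.0172, 0.0813]
tool_rot: [180.0, -10.3, 11.5]
force: [3.1, 3.6, -7.1]
grip_width: 0.0164
```

```bash
python3 st.py 0 5
```

```text
12.4667 0.01636326058310845 st [-0.0733  0.0346  0.1   ] r 0.0349 th -1.714 F [ 3.08  3.61 -7.12] rotdelta [ 0.1 -0.3 -0.3]
```

servo_tool([
  [0,[0.06,-0.04,-0.34],[0,-0.2,-0.2]],
  [0,[0.06,0,-0.34],[0,0,0]],
  [0,[0.06,0.03,-0.34],[0,0,0]],
])

```text
time_s: 12.72
tool_pos: [0.5148, 0.0171, 0.0902]
tool_rot: [179.9, -10.1, 11.7]
force: [2.8, 2.6, -5.7]
grip_width: 0.0162
```

servo_tool([
  [0,[0.06,0.06,-0.33],[0,0,0]],
  [0,[0.06,0.1,-0.32],[0,0,0]],
  [0,[0.05,0.13,-0.3],[0,0,0]],
])

```text
time_s: 12.97
tool_pos: [0.5155, 0.0141, 0.1005]
tool_rot: [179.9, -10.1, 11.7]
force: [1.9, 2.2, -4.5]
grip_width: 0.0161
```

servo_tool([
  [0,[0.05,0.16,-0.28],[0,0,0]],
  [0,[0.05,0.18,-0.25],[0,0,0]],
  [0,[0.04,0.21,-0.23],[0,0,0]],
])

```text
time_s: 13.22
tool_pos: [0.5168, 0.0077, 0.1099]
tool_rot: [179.9, -10.2, 11.7]
force: [2.1, 1.1, -3.4]
grip_width: 0.0162
```

```bash
python3 st.py 0 5
```

```text
13.2167 0.016192644316063813 st [-0.0732  0.0249  0.1286] r 0.0343 th -0.812 F [ 2.11  1.14 -3.39] rotdelta [ 0.1 -0.2 -0.1]
```

```bash
cat > ana.py <<'E'
from st import *
from scipy.optimize import least_squares
D=np.array([r.split(',') for r in '''5.97,.5182,.0016,.1149,.8,1.8,-2.8
6.22,.52,-.0067,.1189,1.1,1.2,-2.9
6.47,.5221,-.0167,.1205,3.1,1.9,-6
6.72,.5241,-.0261,.1191,2.6,3.5,-6.1
6.97,.5258,-.0341,.1156,.9,3.1,-2.9
7.22,.5272,-.0411,.11,1.8,4,-2.6
7.47,.5284,-.0466,.1025,.5,3.3,-1.2
7.72,.5291,-.05,.0937,-.9,3.5,1
7.97,.5293,-.051,.0843,-1.3,4.6,2.9
8.22,.5291,-.0496,.0752,-3.3,4.4,4.6
8.47,.5284,-.0461,.0671,-4.8,2.7,7.8
8.72,.5276,-.042,.0614,-5.9,1.4,10.8
9.47,.5256,-.033,.054,-8.1,-.5,16.5
10.47,.5241,-.0255,.0511,-7.5,-6.3,14.5
10.63,.5237,-.0239,.0509,-3.1,-7.8,7.5
10.88,.5224,-.0175,.0503,.2,-8.2,1.6
11.05,.5215,-.0137,.0505,3.3,-7.8,-3.8
11.3,.5203,-.0084,.0515,4.8,-5.7,-5.8
11.55,.5186,.0001,.0551,5.5,-4.6,-8.6
11.8,.5167,.0076,.0611,6.8,.2,-10.8
11.97,.5159,.0118,.0662,4.9,.5,-11
12.22,.5152,.0152,.073,5.3,1.8,-8.5
12.47,.5148,.0172,.0813,3.1,3.6,-7.1
12.72,.5148,.0171,.0902,2.8,2.6,-5.7
12.97,.5155,.0141,.1005,1.9,2.2,-4.5
13.22,.5168,.0077,.1099,2.1,1.1,-3.4'''.split('\n')],float)
S=np.array([stand(d[1:4],[180,-10.4,11.7]) for d in D]); y,z=S[:,1],S[:,2]
cf=least_squares(lambda p:np.hypot(y-p[0],z-p[1])-p[2],[0,.105,.035]); cy,cz,r=cf.x; print('centre',cf.x,abs(cf.fun).max())
th=np.unwrap(np.arctan2(-(y-cy),z-cz))
c,s=np.cos(P[2]),np.sin(P[2]); fy=-s*D[:,4]+c*D[:,5]; fz=D[:,6]
res=fy*np.cos(th)+fz*np.sin(th); rad=-fy*np.sin(th)+fz*np.cos(th)
E
cat > ana2.py <<'E'
from ana import *
def fit(m,fr=None):
    f=(lambda p:p[0]+p[1]*np.sin(th[m]-p[2])-res[m]) if fr is None else (lambda p:fr+p[1]*np.sin(th[m]-p[2])-res[m])
    q=least_squares(f,[4.5,3,2],bounds=([0,0,-1],[9,9,6])); return q.x.round(2),np.sqrt(np.mean(q.fun**2)).round(2)
a=np.ones(len(th),bool); print(fit(a),fit(a,4.57)); b=abs(rad)<6; print(fit(b),fit(b,4.57)); 
x=fit(a)[0]
for i in range(len(th)): print(D[i,0],th[i].round(2),'res',res[i].round(1),'rad',rad[i].round(1),'fit',(x[0]+x[1]*np.sin(th[i]-x[2])).round(1))
E
python3 ana2.py
```

```text
centre [-0.00024188  0.10401311  0.03504969] 0.0003656557656949305
(array([4.67, 4.19, 2.08]), np.float64(0.46)) (array([4.5 , 4.2 , 2.08]), np.float64(0.47))
(array([4.66, 4.21, 2.07]), np.float64(0.46)) (array([4.5 , 4.21, 2.07]), np.float64(0.47))
5.97 -0.57 res 2.9 rad -1.5 fit 2.7
6.22 -0.3 res 1.8 rad -2.5 fit 1.8
6.47 -0.0 res 1.3 rad -6.0 fit 1.0
6.72 0.27 res 1.1 rad -6.7 fit 0.6
6.97 0.53 res 1.0 rad -3.9 fit 0.5
7.22 0.79 res 0.7 rad -4.3 fit 0.6
7.47 1.06 res 0.5 rad -3.3 fit 1.1
7.72 1.33 res 1.8 rad -3.3 fit 1.8
7.97 1.6 res 2.8 rad -4.9 fit 2.7
8.22 1.86 res 3.0 rad -6.1 fit 3.8
8.47 2.12 res 4.8 rad -7.2 fit 4.8
8.72 2.32 res 6.2 rad -9.2 fit 5.7
9.47 2.66 res 6.7 rad -15.1 fit 7.0
10.47 2.89 res 8.1 rad -12.9 fit 7.7
10.63 2.93 res 8.4 rad -5.9 fit 7.8
10.88 3.12 res 8.1 rad -1.4 fit 8.3
11.05 3.23 res 8.6 rad 3.0 fit 8.5
11.3 3.39 res 7.8 rad 4.0 fit 8.7
11.55 3.66 res 9.2 rad 4.7 fit 8.9
11.8 3.94 res 8.6 rad 6.7 fit 8.7
11.97 4.13 res 9.5 rad 5.6 fit 8.4
12.22 4.35 res 7.7 rad 3.6 fit 7.9
12.47 4.6 res 6.7 rad 3.7 fit 7.1
12.72 4.85 res 5.9 rad 1.2 fit 6.2
12.97 5.16 res 4.8 rad -0.4 fit 4.9
13.22 5.49 res 2.9 rad -1.9 fit 3.6
```

Fit: drag is 4.67 N at the handle (4.57 N expected), the weight adds 4.2 N (0.147 N m), and the heavy side is lowest at drum angle 2.08 rad (mod 2π). The drum is now at 5.47, so I continue clockwise through the easy half to 8.36.

servo_tool([
  [0,[0.04,0.22,-0.2],[0,0,0]],
  [0,[0.03,0.24,-0.18],[0,0,0]],
  [0,[0.03,0.26,-0.16],[0,0,0]],
])

```text
time_s: 13.47
tool_pos: [0.5188, -0.0013, 0.1167]
tool_rot: [179.8, -10.2, 11.7]
force: [3.2, 1.9, -4.3]
grip_width: 0.0162
```

servo_tool([
  [0,[0.03,0.27,-0.14],[0,0,0]],
  [0,[0.02,0.28,-0.12],[0,0,0]],
  [0,[0.02,0.29,-0.09],[0,0,0]],
])

```text
time_s: 13.72
tool_pos: [0.5209, -0.0117, 0.1201]
tool_rot: [179.7, -10.2, 11.6]
force: [4.7, 0.2, -8.8]
grip_width: 0.0159
```

servo_tool([
  [0,[0.01,0.3,-0.06],[0,0,0]],
  [0,[0.01,0.3,-0.03],[0,0,0]],
  [0,[0,0.3,0],[0,0,0]],
])

```text
time_s: 13.97
tool_pos: [0.5228, -0.0207, 0.1203]
tool_rot: [179.8, -10.2, 11.6]
force: [2.8, 2.6, -7.8]
grip_width: 0.0159
```

servo_tool([
  [0,[0,0.31,0.03],[0,0,0]],
  [0,[0,0.3,0.05],[0,0,0]],
  [0,[-0.01,0.3,0.08],[0,0,0]],
])

```text
time_s: 14.22
tool_pos: [0.5245, -0.0287, 0.1183]
tool_rot: [180.0, -10.1, 11.7]
force: [2.5, 3.6, -6.7]
grip_width: 0.0162
```

```bash
python3 st.py 0 5 -.00024 .104
```

```text
14.2167 0.01619668456692978 st [-0.0731 -0.0123  0.137 ] r 0.0351 th 0.35 F [ 2.53  3.63 -6.73] rotdelta [ 0.1 -0.1 -0.1]
```

θ = 0.35 (+2π). Continuing.

servo_tool([
  [0,[-0.02,0.28,0.11],[0,0,0]],
  [0,[-0.02,0.27,0.13],[0,0,0]],
  [0,[-0.03,0.26,0.15],[0,0,0]],
])

```text
time_s: 14.47
tool_pos: [0.526, -0.036, 0.1144]
tool_rot: [-180.0, -10.1, 11.7]
force: [2.4, 5.5, -5.3]
grip_width: 0.0158
```

servo_tool([
  [0,[-0.03,0.25,0.17],[0,0,0]],
  [0,[-0.04,0.23,0.2],[0,0,0]],
  [0,[-0.04,0.21,0.22],[0,0,0]],
])

```text
time_s: 14.72
tool_pos: [0.5274, -0.0426, 0.1084]
tool_rot: [-179.9, -10.1, 11.7]
force: [0.2, 5.1, -2.0]
grip_width: 0.0161
```

servo_tool([
  [0,[-0.04,0.18,0.24],[0,0,0]],
  [0,[-0.05,0.16,0.26],[0,0,0]],
  [0,[-0.05,0.13,0.27],[0,0,0]],
])

```text
time_s: 14.97
tool_pos: [0.5285, -0.0477, 0.1005]
tool_rot: [-179.9, -10.1, 11.8]
force: [0.2, 3.9, -0.7]
grip_width: 0.0164
```

servo_tool([
  [0,[-0.05,0.1,0.28],[0,0,0]],
  [0,[-0.05,0.07,0.29],[0,0,0]],
  [0,[-0.06,0.04,0.3],[0,0,0]],
])

```text
time_s: 15.22
tool_pos: [0.5291, -0.0505, 0.0916]
tool_rot: [-180.0, -10.1, 11.7]
force: [-1.6, 4.6, 1.8]
grip_width: 0.0159
```

```bash
python3 st.py 8 5 -.00024 .104
```

```text
15.2167 0.015912370494446694 st [-0.073  -0.0346  0.1103] r 0.035 th 1.39 F [-1.61  4.56  1.79] rotdelta [-0.  -0.1 -0. ]
0 1.48 [-0.05, 0.04, 0.3]
1 1.56 [-0.05, 0.02, 0.3]
2 1.65 [-0.05, -0.01, 0.3]
3 1.74 [-0.05, -0.04, 0.3]
4 1.83 [-0.05, -0.06, 0.29]
5 1.91 [-0.05, -0.09, 0.29]
6 2.0 [-0.05, -0.11, 0.28]
7 2.09 [-0.05, -0.14, 0.27]
```

servo_tool([
  [0,[-0.05,0.04,0.3],[0,0,0]],
  [0,[-0.05,0.02,0.3],[0,0,0]],
  [0,[-0.05,-0.01,0.3],[0,0,0]],
  [0,[-0.05,-0.04,0.3],[0,0,0]],
  [0,[-0.05,-0.07,0.29],[0,0,0]],
  [0,[-0.05,-0.1,0.29],[0,0,0]],
  [0,[0,0,0],[0,0,0]],
  [0,[0,0,0],[0,0,0]],
])

```text
time_s: 15.88
tool_pos: [0.5288, -0.0487, 0.0725]
tool_rot: [180.0, -10.1, 11.8]
force: [-3.0, 3.9, 6.1]
grip_width: 0.0158
```

```bash
python3 st.py 3 5 -.00024 .104
```

```text
15.8833 0.015787523265232202 st [-0.073  -0.0328  0.0912] r 0.035 th 1.945 F [-2.99  3.87  6.1 ] rotdelta [ 0.  -0.1  0. ]
0 2.03 [-0.05, -0.12, 0.27]
1 2.12 [-0.05, -0.15, 0.26]
2 2.21 [-0.04, -0.17, 0.25]
```

servo_tool([
  [0,[-0.05,-0.12,0.27],[0,0,0]],
  [0,[-0.05,-0.14,0.27],[0,0,0]],
  [0,[0,0,0],[0,0,0]],
  [0,[0,0,0],[0,0,0]],
  [0,[0,0,0],[0,0,0]],
  [0,[0,0,0],[0,0,0]],
])

```text
time_s: 16.38
tool_pos: [0.5283, -0.0465, 0.0677]
tool_rot: [179.9, -10.1, 11.8]
force: [-2.2, 4.5, 2.9]
grip_width: 0.0163
```

```bash
python3 st.py 2 5 -.00024 .104
python3 - <<'E'
from h import *
for i in range(3): env.read_camera('wrist'); o=env.get_obs(); print(o['tool_pos'],o['force'],abs(o['joint_velocities']).max())
E
python3 st.py 2 3 -.00024 .104
```

```text
16.3833 0.016315829227916665 st [-0.073  -0.0305  0.0864] r 0.035 th 2.097 F [-2.21  4.53  2.88] rotdelta [ 0.1 -0.1  0. ]
0 2.18 [-0.04, -0.16, 0.25]
1 2.27 [-0.04, -0.19, 0.24]
[ 0.52827413 -0.04648725  0.06769196] [-2.61809917  4.13435087  2.33261101] 0.10609348676855065
[ 0.52827454 -0.04649317  0.06768519] [-1.16194994  4.45574382  2.2104852 ] 0.06382234837508347
[ 0.52829202 -0.04645994  0.06768628] [-1.95325317  3.82565884  2.21432851] 0.08596092761749265
16.5333 0.016157848684415294 st [-0.073  -0.0305  0.0864] r 0.035 th 2.098 F [-1.95  3.83  2.21] rotdelta [ 0.1 -0.1  0. ]
0 2.15 [-0.03, -0.1, 0.15]
1 2.2 [-0.03, -0.1, 0.15]
```

```bash
python3 -c "
from h import *
print(env.sign_off())"
```

```text
the job is handed in; nothing more can be done
None
```

I turned the drum clockwise by its handle from −0.80 to 5.47 rad (a full turn), then on to 8.38 rad, where I handed it in still gripped and at rest.

- **Where the heavy side is:** the force along the handle's path fits a drag of 4.67 N plus a weight effect of 4.2 N, with 0.46 N of scatter. The drag should be 4.57 N, and the weight effect works out at 0.147 N m, inside your 0.08–0.15 range. The heavy side is straight down at a drum angle of 2.08 rad, and every full turn from there.
- **Last check:** the handle stood at 2.098 rad, about 0.02 rad from that angle. The TCP stayed within 0.1 mm over three readings. The fingers were closed on the handle at 16.2 mm with the grip set to 25 N.
- **Handle path:** its radius came out at 35.05 mm, against the 35 mm you gave.

**What went less smoothly:**
- The drum stalled twice in the heavy stretch, near 2.5 and 2.8 rad, because my steps were too small. I used larger steps there and left the stalled readings out of the fit.
- An early wrist picture, taken while the arm was still settling, put the handle about 8 mm off. I discarded it and measured again.
- The force sensor's zero could be off by a few tenths of a newton, which is about 0.07 rad here and within the 0.3 rad allowed.
- I did not check the bystanders with a final picture, but the tool only went low at the handle.

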